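# Nest the truffle's dish in a chilled one and turn the pair for hand-over

### The job

Serve the truffle: take its dish by the handle and, without touching the truffle or letting it roll out of the middle, gently nest that dish in the empty chilled one where it stands, fully seated and with the two handles pointing opposite ways, and let go of it. Then take only the lower dish's handle, lift the pair level until it is well clear of the worktop (more than 10 cm), and only then turn it a quarter turn clockwise as seen from above, so that the upper dish's free handle points straight to the right, along the worktop to its right end, where a colleague will take it. Finish while still holding the pair up there by the lower handle, level and still, with the truffle in the middle; leave the cup, the scoop and the brush alone.

Things in the scene. Friction and masses are not known exactly. Their poses are not given: they have to be found in the camera images.
- truffle_dish: Dish holding the truffle, in the left or middle part; handle pointing between ahead-right and right. Double-walled stainless steel, round, 0.12 kg: rim 92 mm across and 28 mm high, foot 41 mm across, floor 5 mm thick in the middle, rising 7 degrees to 44 mm across, then a wall sloping out at 40 degrees. Origin: centre of the underside; z up, x toward its one handle.
- empty_dish: Empty chilled dish of exactly the same shape, in the right part; its handle points roughly to the robot. Origin and axes as for the other dish. A dish nested in its twin sits 8 mm above it (origin to origin); the sloping walls guide it to the middle with about 1.5 mm of play, at any turn.
- truffle_dish_handle (a point): Middle of the truffle dish's handle: a level flat tab 20 mm wide, 5 mm thick, round-ended, 46 to 86 mm from the dish's middle, its top flush with the rim. This point is 68 mm from the middle along the dish's x, 25.5 mm above the underside.
- empty_dish_handle (a point): The same point on the empty dish's handle, which is of the same shape.
- truffle_dish_middle (a point): Where the truffle's centre lies when it rests in the middle of its dish: 19 mm above the dish's underside, on its axis.
- truffle_center (a point): Centre of the truffle, a loose chocolate ball 28 mm in diameter, about 16 g, that rolls in its dish.
- right_mark (a point): A fixed point on the worktop's surface near its right end; its axes are the world's (x ahead, y left, z up), so to the right means toward -y. Hold the pair to the left of this point.
- bean_jar: Fixed obstacle between the dishes and behind them: a round glass jar of coffee beans, 170 mm across and 330 mm high with its white lid and knob; keep the gripper in front of it. Origin under its middle.
- cup_c: Bystander: wide white cup with one handle, 93x120x59 mm. Origin under its middle.
- scoop: Bystander: small metal coffee scoop, 46x145x30 mm, lying flat. Origin under its middle.
- group_brush: Bystander: grey hand brush with an arched handle, 30x85x55 mm. Origin under its middle.
- truffle: The truffle itself: a dark chocolate ball. Its origin and axes roll with it; use truffle_center.

How it is judged:
By the outcome, as a careful person would: the job done as asked, in the order asked, and still so for the second after the job is handed in, while the arm keeps its last pose, push and grip.
It also fails if it takes over 72 s, if anything falls off the work surface, if the arm or the gripper's body presses on something with over 40 N, if the wrist force passes 120 N, or if a joint passes its speed limit or range.

### The arm

A 7-joint arm with a two-finger parallel gripper is mounted at the origin on a cart in front of the work surface, level with it; the furniture and walls round the work are solid. World frame = base frame: x ahead of the robot, y to its left, z up, the work surface at z = 0. Lengths are in m, angles in rad, forces in N, time in s.
With the tool pointing down it reaches from about 0.425 to 0.925 m from the base axis. Payload 6.8 kg.
Tool frame: the origin (TCP) lies at the very end of the fingers, on their centre line; the grasp point (between the pads) lies 19 mm behind it; z points along the fingers, x is the direction in which the jaws open and shut, and the axes are right-handed (so a half turn about z gives the same grasp; the last joint's range is limited). The gripper opens to 85 mm and grips with 20 to 120 N. Pads are 22 mm wide; open, the fingers measure 114 mm over their backs; the gripper's body (76 mm by 85 mm) begins 54 mm behind the grasp point. The pads swing forward as they close: fully open they stand 13 mm farther back than shut.
Start: joints at [1.151, 0.477, 0.022, 1.555, -0.011, 1.109, -0.083], TCP at [0.207, -0.642, 0.231] pointing down, gripper open.
Joint ranges: [-2.96, 2.96], [-0.34, 2.1], [-1.41, 1.46], [0.24, 2.44], [-1.37, 4.51], [0.17, 1.92], [-2.96, 2.96]. Speed limits (rad/s): [2.39, 2.39, 3.14, 3.14, 3.14, 3.14, 3.14].

### API

Orientations are given as a unit quaternion [w, x, y, z].
In Python, from station import get_obs, read_camera, calibration, hand_in, recognise, outline_of, place_of gives the robot as it stands.
- The arm moves only by the tool move_arm, never from a script. Its argument "steps" is a list of rows, each an object with "fingers": the finger opening in mm, from 0 to 85.4; "translation": the shift along the world's x, y, z in mm, a list of three; "turn": the turn about the world's z in rad. In form: [{"fingers": fingers, "translation": [dx, dy, dz], "turn": turn}, ...]. A call has 1 to 10 rows; each row shifts and turns the commanded pose from where the row before left it; what a row does not reach is not made up. A row lasts 1/8 s, in which the tool goes at most 62.5 mm and 10.7 degrees, less where a joint would pass 70% of its speed; a pose out of reach is approached as far as the arm can. A call with a gripper value outside its range is refused whole. The fingers move at their own pace and stop on an object; "newtons" is the grip in N (left out, the last holds). Time passes only in rows, so rows that do not move let the fingers close. It gives the time, the measured TCP pose, the force and the opening at its end, in the units of the state.
- get_obs(): the state, without advancing time (a new reading comes with each control period).
- read_camera(name): name is "scene" or "top"; returns the picture (480x640x3 uint8, blue, green, red); there is no depth.
- calibration(name): a dict with "camera_matrix" (3x3 intrinsics, pixels), "rvec" (rotation vector, rad) and "tvec" (3), from world to camera coordinates, as OpenCV has them. Camera axes: x right, y down, z forward; pixel columns grow to the right and rows downward; lengths in m; the calibration is good to about 2 mm. A picture is of the moment at which its call begins. calibration takes no time and is no camera call.
- hand_in(): hands the job in, once; it reports no verdict.
Trained networks look in the newest picture that a camera, given by its name, has taken for a name from the list of things; names that differ only in an ending like _2 or _b are one class to them, and where a whole thing is asked for, a point or a joint stands for the part that bears it (a point fixed in the world has none). Each returns a list of dicts, best first, with "conf" (0 to 1); they miss things now and then, are a little off and sometimes report something else, mostly with a low value. They report only what shows in the picture. A call takes as long as a camera call.
- recognise(camera, name): "xy" ([column, row] in pixels, amid what is visible of it).
- outline_of(camera, name): "mask" (480x640 bool, what is visible of it) and "xy" ([column, row] in pixels, amid what is visible of it).
- place_of(camera, name): "xy" ([column, row] in pixels: a listed point, or the origin of a listed thing).
The state is a dict: "t": time; "q": joint angles; "joint_vel": joint speeds; "joint_torque": joint torques, N m; "eef_pos": TCP position; "tool_rot": TCP orientation; "contact_force": force on the tool from outside, world axes, zero at the start; "torque": the same for the moment, N m; "gripper_width": opening from 0.0 (shut) to 1.0 (fully open).
Only numpy, scipy, OpenCV 4.12 (cv2) and the standard library are available. Lean on these libraries where they do the work, as an engineer would, in place of code of your own. Each camera call takes 0.05 s, during which the arm holds its last target.

## Working session

There is one attempt and no reset: what is moved stays moved. The work goes in short steps, Python scripts to look and compute and a tool call to move; the robot and the scene stay as the last step left them, time stands still between calls to the robot, and variables do not carry over. Pictures are saved under pics/ and viewed, and the job is handed in when it is done.

Besides the shell and the picture viewer there is one more tool, called after ">>>" as name([rows], argument=value, ...), one row to a line, values as JSON. move_arm: Moves the arm, as the interface text tells. Its arguments: {"type":"object","properties":{"steps":{"type":"array"},"newtons":{"type":"number"}},"required":["steps"]}

```bash
mkdir -p pics; ls; python3 - <<'E'
from station import *
import cv2
o=get_obs(); print(o)
for c in("scene","top"):
    cv2.imwrite(f"pics/{c}0.png",read_camera(c)); print(c,calibration(c))
E
```

```text
pics
{'t': 0.0, 'q': array([ 1.15088163,  0.47778108,  0.02236354,  1.55643923, -0.01151235,
        1.10931667, -0.083092  ]), 'joint_vel': array([-4.60051098e-04,  7.81303259e-04,  7.56651313e-04, -1.09075281e-03,
        2.04884556e-04, -7.04085014e-04,  3.32234525e-05]), 'joint_torque': array([ 8.35604369e-04, -5.96443033e+01,  1.60826359e+00, -2.81200451e+01,
        1.24420857e-02,  9.44914296e-03,  3.13648661e-05]), 'eef_pos': array([ 0.20687499, -0.6418965 ,  0.2303441 ]), 'tool_rot': array([-4.78778608e-04,  8.08327955e-01, -5.88731767e-01, -7.71450667e-04]), 'contact_force': array([-0.07445308, -0.39436233,  0.09783   ]), 'torque': array([ 0.03875401, -0.02616634,  0.03555017]), 'gripper_width': 0.9992610048494348}
scene {'camera_matrix': array([[434.42311956,   0.        , 315.05679566],
       [  0.        , 434.42311956, 234.14323207],
       [  0.        ,   0.        ,   1.        ]]), 'rvec': array([ 0.71717896, -2.39309903,  1.34986082]), 'tvec': array([0.42705345, 0.21597359, 0.88733707])}
top {'camera_matrix': array([[564.26667094,   0.        , 317.92603727],
       [  0.        , 564.26667094, 227.37520595],
       [  0.        ,   0.        ,   1.        ]]), 'rvec': array([ 2.13678044, -2.16434492,  0.14923576]), 'tvec': array([-0.05059826,  0.52686091,  1.36404242])}
```

View pics/scene0.png

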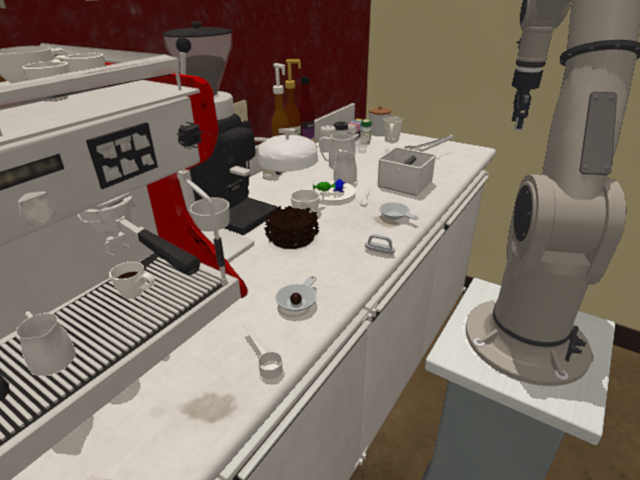

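View pics/top0.png

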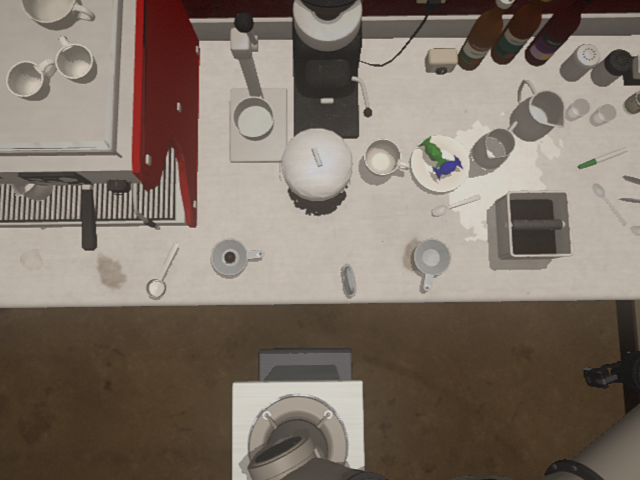

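The top view shows the truffle dish at (229,257), with its handle pointing right to (260,255). The empty dish is at (431,258), handle to (428,285). The brush is between them at (348,280) and the jar lid is at (317,165).

```bash
cat > h.py <<'E'
import numpy as np,cv2
from station import *
def cam(c):
    k=calibration(c); R=cv2.Rodrigues(k["rvec"])[0]; return k["camera_matrix"],R,np.asarray(k["tvec"]).ravel(),k["rvec"]
def at_z(c,xy,z):
    K,R,t,_=cam(c); d=R.T@np.linalg.inv(K)@np.array([xy[0],xy[1],1.]); o=-R.T@t
    return o+d*(z-o[2])/d[2]
def proj(c,P):
    K,R,t,r=cam(c); return cv2.projectPoints(np.atleast_2d(np.float64(P)),r,t,K,None)[0][:,0]
def tri(a,b):
    A=[]
    Ps=[]
    for c in("scene","top"):
        K,R,t,_=cam(c); Ps.append(K@np.c_[R,t])
    X=cv2.triangulatePoints(Ps[0],Ps[1],np.float64(a).reshape(2,1),np.float64(b).reshape(2,1))[:,0]
    return X[:3]/X[3]
E
python3 - <<'E'
from h import *
np.set_printoptions(precision=4,suppress=True)
for n,z in [("truffle_dish",0),("empty_dish",0),("truffle_dish_handle",.0255),("empty_dish_handle",.0255),("truffle_dish_middle",.019),("truffle_center",.019),("bean_jar",0),("group_brush",0),("cup_c",0),("scoop",0),("right_mark",0)]:
    r={}
    for c in("scene","top"):
        read_camera(c)
        L=place_of(c,n)
        for d in L[:2]:
            print(n,c,round(d["conf"],2),np.array(d["xy"]),at_z(c,d["xy"],z))
        if L:r[c]=L[0]["xy"]
    if len(r)==2: print("   tri",tri(r["scene"],r["top"]))
print(get_obs()["t"])
E
```

```text
truffle_dish scene 0.62 [297.9 304. ] [0.4549 0.1592 0.    ]
truffle_dish top 0.62 [229.6 258.2] [0.4554 0.1668 0.    ]
   tri [0.4536 0.1652 0.0053]
empty_dish scene 0.59 [391.7 215. ] [ 0.4585 -0.3453  0.    ]
empty_dish scene 0.35 [261.9 355.6] [0.4229 0.3256 0.    ]
empty_dish top 0.94 [430.2 254.6] [ 0.458  -0.3405  0.    ]
   tri [ 0.4573 -0.3402  0.0028]
truffle_dish_handle scene 0.74 [308.6 281.9] [0.462  0.1047 0.0255]
empty_dish_handle scene 0.98 [411.  214.2] [ 0.3932 -0.3365  0.0255]
empty_dish_handle top 0.8 [423.5 285. ] [ 0.3809 -0.3159  0.0255]
empty_dish_handle top 0.48 [228.8 259.1] [0.451  0.1648 0.0255]
   tri [ 0.3818 -0.3128  0.0394]
truffle_dish_middle scene 0.74 [299.9 296.4] [0.4528 0.1532 0.019 ]
truffle_dish_middle scene 0.2 [308.3 208. ] [ 0.6846 -0.2159  0.019 ]
truffle_dish_middle top 0.72 [231.1 259.8] [0.4497 0.1601 0.019 ]
   tri [0.449  0.159  0.0247]
truffle_center scene 0.64 [294.3 299.7] [0.4566 0.1696 0.019 ]
truffle_center top 0.54 [230.6 257.2] [0.4563 0.1614 0.019 ]
truffle_center top 0.5 [230.7 253.3] [0.466  0.1612 0.019 ]
   tri [0.4582 0.1631 0.0133]
bean_jar top 0.29 [228.7 257.7] [0.4567 0.1691 0.    ]
group_brush scene 0.58 [378.5 255.8] [ 0.3896 -0.1179  0.    ]
group_brush top 0.85 [351.4 284. ] [ 0.3865 -0.1396  0.    ]
   tri [ 0.391  -0.1386 -0.0129]
cup_c scene 0.72 [309.1 211.3] [ 0.6907 -0.2284  0.    ]
cup_c top 0.78 [384.3 164. ] [ 0.6945 -0.2312  0.    ]
   tri [ 0.6945 -0.2319 -0.0024]
scoop scene 0.86 [258.7 355.1] [0.4291 0.3281 0.    ]
scoop top 0.88 [167.6 271.2] [0.4246 0.3227 0.    ]
   tri [ 0.4268  0.3248 -0.0025]
right_mark scene 0.91 [406.3 207.2] [ 0.4417 -0.4182  0.    ]
right_mark top 0.9 [463.4 262. ] [ 0.4382 -0.4236  0.    ]
   tri [ 0.4402 -0.4235 -0.0022]
2.3
```

```bash
python3 - <<'E'
from h import *
np.set_printoptions(precision=4,suppress=True)
t=read_camera("top"); s=read_camera("scene")
a=cv2.resize(t[220:310,190:290],None,fx=4,fy=4,interpolation=cv2.INTER_CUBIC)
b=cv2.resize(t[220:310,380:480],None,fx=4,fy=4,interpolation=cv2.INTER_CUBIC)
c=cv2.resize(s[260:330,260:335],None,fx=5,fy=4,interpolation=cv2.INTER_CUBIC)[:, :]
cv2.imwrite("pics/z1.png",np.hstack([a,b]))
c=cv2.resize(s[265:325,260:330],None,fx=5,fy=5,interpolation=cv2.INTER_CUBIC)
d=cv2.resize(s[190:250,365:435],None,fx=5,fy=5,interpolation=cv2.INTER_CUBIC)
cv2.imwrite("pics/z2.png",np.hstack([c,d]))
for n in("truffle_dish","empty_dish","bean_jar","group_brush","truffle"):
  for cc in("top","scene"):
    for q in outline_of(cc,n)[:2]:
        m=q["mask"]; ys,xs=np.nonzero(m); print(n,cc,round(q["conf"],2),q["xy"],m.sum(),xs.min(),xs.max(),ys.min(),ys.max())
        np.save(f"{n}_{cc}_{int(q['xy'][0])}.npy",m)
print(at_z("top",(317,160),.31))
E
```

```text
truffle_dish top 0.77 [231.0, 253.3] 1012 211 262 239 275
truffle_dish scene 0.75 [297.9, 291.5] 893 276 317 276 311
empty_dish top 0.72 [429.6, 258.6] 1204 413 450 239 290
empty_dish scene 0.88 [397.0, 207.9] 431 380 417 203 219
bean_jar top 0.63 [162.4, 282.6] 483 145 177 243 296
group_brush top 0.92 [348.0, 279.9] 364 342 355 264 296
group_brush scene 0.58 [381.9, 247.8] 409 365 395 234 255
truffle top 0.67 [231.1, 256.2] 99 224 234 252 262
truffle top 0.41 [159.1, 283.8] 510 145 178 242 296
truffle scene 0.67 [297.9, 291.6] 765 277 315 276 310
truffle scene 0.52 [294.4, 299.0] 115 290 302 293 304
[ 0.6261 -0.0567  0.31  ]
```

View pics/z1.png

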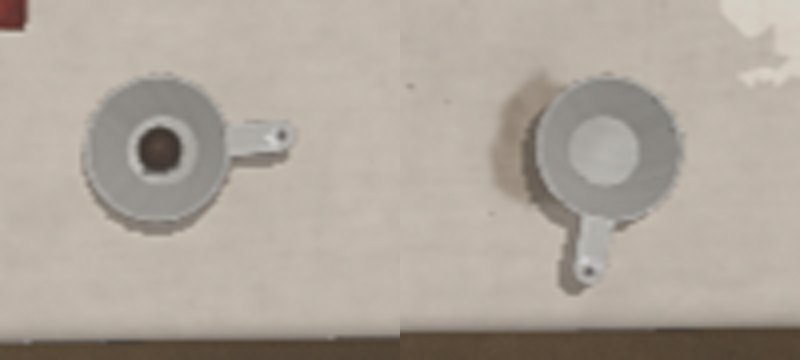

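View pics/z2.png

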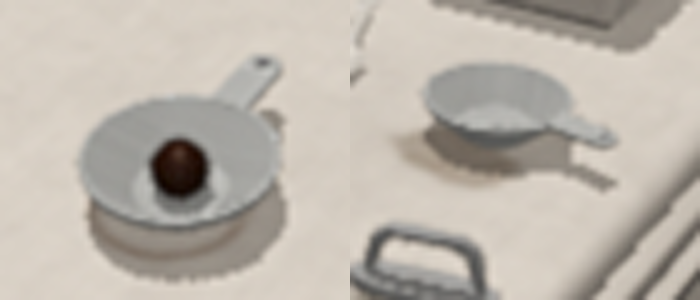

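```bash
cat >> h.py <<'E'
def dish_pts(x,y,yaw,z0=0):
    a=np.linspace(0,2*np.pi,73)
    rim=np.c_[.046*np.cos(a),.046*np.sin(a),np.full(73,.028)]
    foot=np.c_[.0205*np.cos(a),.0205*np.sin(a),np.zeros(73)]
    b=np.linspace(-np.pi/2,np.pi/2,20)
    h=np.r_[[[.044,-.010]],np.c_[.076+.01*np.cos(b),.01*np.sin(b)],[[.044,.010]]]
    h=np.c_[h,np.full(len(h),.028)]
    c,s=np.cos(yaw),np.sin(yaw); R=np.array([[c,-s,0],[s,c,0],[0,0,1]])
    return [p@R.T+[x,y,z0] for p in (rim,foot,h)]
def sil(c,x,y,yaw,z0=0,S=8):
    rim,foot,h=dish_pts(x,y,yaw,z0)
    return [proj(c,p) for p in (rim,foot,h)]
def rendermask(c,x,y,yaw,z0=0):
    r,f,h=sil(c,x,y,yaw,z0); m=np.zeros((480,640),np.uint8)
    hb=h; q=lambda p:np.round(p*16).astype(np.int32)
    cv2.fillPoly(m,[q(cv2.convexHull(np.float32(np.r_[r,f]))[:,0])],255,cv2.LINE_AA,4)
    cv2.fillPoly(m,[q(hb)],255,cv2.LINE_AA,4)
    return m/255.
def overlay(c,img,dishes,box,f,name):
    x0,y0,x1,y1=box
    z=cv2.resize(img[y0:y1,x0:x1],None,fx=f,fy=f,interpolation=cv2.INTER_CUBIC)
    for d,col in zip(dishes,[(0,0,255),(0,255,0)]):
        for p in sil(c,*d):
            cv2.polylines(z,[np.int32(np.round(((p-[x0,y0])+.5)*f-.5))],False,col,1)
    cv2.imwrite(name,z); return z
E
python3 - <<'E'
from h import *
from scipy.optimize import minimize
import glob
np.set_printoptions(precision=4,suppress=True)
t=read_camera("top"); s=read_camera("scene"); 
for nm,ce,ho in (("T",(228.75,256.5),(260.1,253.1)),("E",(432.1,256.6),(426.6,287.1))):
    C=at_z("top",ce,.028); H=at_z("top",ho,.028); print(nm,C,H,np.linalg.norm(H-C),np.degrees(np.arctan2(*(H-C)[[1,0]])))
    key="truffle_dish" if nm=="T" else "empty_dish"
    for cs in (["top"],["scene"],["top","scene"]):
        M={c:np.load([g for g in glob.glob(f"{key}_{c}_*.npy")][0]).astype(float) for c in cs}
        def f(p): return sum(np.abs(rendermask(c,p[0]/100,p[1]/100,p[2])-M[c]).sum() for c in cs)
        x0=[C[0]*100,C[1]*100,np.arctan2(*(H-C)[[1,0]])]
        r=minimize(f,x0,method="Nelder-Mead",options=dict(initial_simplex=[x0]+[np.add(x0,d) for d in ([1,0,0],[0,1,0],[0,0,.2])]))
        print(cs,r.x[:2]/100,np.degrees(r.x[2]),r.fun)
    D=(C[0],C[1],np.arctan2(*(H-C)[[1,0]]))
    if nm=="T": A=[overlay("top",t,[D],(190,220,290,310),4,"pics/a.png"),overlay("scene",s,[D],(250,260,350,350),4,"pics/a.png")]
    else: B=[overlay("top",t,[D],(380,220,480,310),4,"pics/a.png"),overlay("scene",s,[D],(350,170,450,260),4,"pics/a.png")]
cv2.imwrite("pics/ov1.png",np.vstack([np.hstack(A),np.hstack(B)])[:, :][:600*2][::1] if 0 else cv2.resize(np.vstack([np.hstack(A),np.hstack(B)]),None,fx=.83,fy=.83))
E
```

```text
T [0.4573 0.1646 0.028 ] [0.4647 0.0869 0.028 ] 0.07804947719891538 -84.51530461213423
['top'] [0.4577 0.1656] -86.50142635759474 283.85490196078433
['scene'] [0.4541 0.1664] -85.10505336991666 157.2627450980392
['top', 'scene'] [0.455  0.1663] -84.4186944639093 441.3058823529412
E [ 0.4506 -0.3394  0.028 ] [ 0.3755 -0.3228  0.028 ] 0.07682814879578455 167.5340181391528
['top'] [ 0.4498 -0.3373] 168.872806475295 93.57647058823528
['scene'] [ 0.4474 -0.3352] 167.7453787852035 73.23137254901961
['top', 'scene'] [ 0.4496 -0.3373] 168.62298446704796 176.6392156862745
```

View pics/ov1.png

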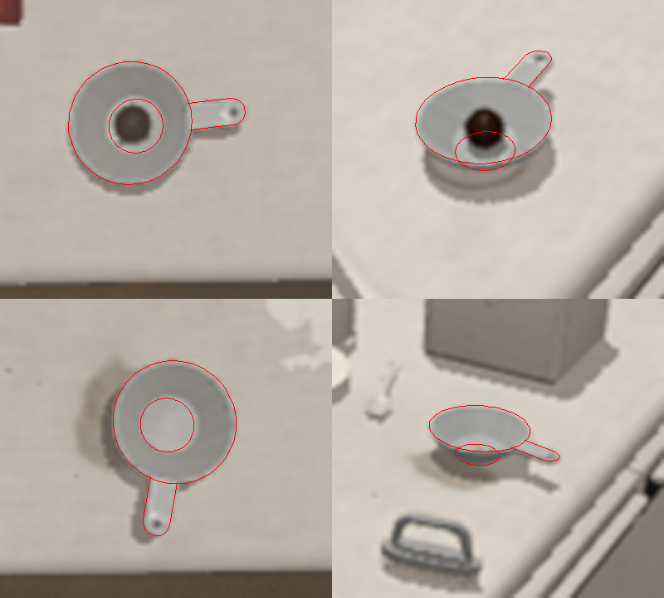

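Projecting the dish model onto both views gives an excellent fit. The truffle dish is at (0.457, 0.165) with yaw about -84.5°, and the empty dish at (0.451, -0.339) with yaw about 167.5°. I'll approach along the front, clear of the jar.

>>> move_arm([
  {"fingers": 45, "translation": [15, 30, -3], "turn": 0.07},
  {"fingers": 45, "translation": [15, 30, -3], "turn": 0.07},
  {"fingers": 45, "translation": [15, 30, -3], "turn": 0.07},
  {"fingers": 45, "translation": [15, 30, -3], "turn": 0.07},
  {"fingers": 45, "translation": [15, 30, -3], "turn": 0.07},
  {"fingers": 45, "translation": [15, 30, -3], "turn": 0.07},
  {"fingers": 45, "translation": [15, 30, -3], "turn": 0.07},
  {"fingers": 45, "translation": [15, 30, -3], "turn": 0.07},
  {"fingers": 45, "translation": [15, 30, -3], "turn": 0.07},
  {"fingers": 45, "translation": [15, 30, -3], "turn": 0.07},
], newtons=60)

```text
t: 4.25
eef_pos: [0.358, -0.3407, 0.2012]
tool_rot: [0.0, 0.962, -0.274, 0.0]
contact_force: [-0.5, 0.0, 0.2]
gripper_width: 0.526
```

>>> move_arm([
  {"fingers": 45, "translation": [10, 35, 0], "turn": 0.06},
  {"fingers": 45, "translation": [10, 35, 0], "turn": 0.06},
  {"fingers": 45, "translation": [10, 35, 0], "turn": 0.06},
  {"fingers": 45, "translation": [10, 35, 0], "turn": 0.06},
  {"fingers": 45, "translation": [10, 35, 0], "turn": 0.06},
  {"fingers": 45, "translation": [10, 35, 0], "turn": 0.06},
  {"fingers": 45, "translation": [10, 35, 0], "turn": 0.06},
  {"fingers": 45, "translation": [10, 35, 0], "turn": 0.06},
])

```text
t: 5.25
eef_pos: [0.4373, -0.0603, 0.2013]
tool_rot: [0.0, 0.999, -0.037, 0.0]
contact_force: [0.5, -0.3, 0.3]
gripper_width: 0.53
```

>>> move_arm([
  {"fingers": 45, "translation": [5, 31, -20], "turn": 0.035},
  {"fingers": 45, "translation": [5, 31, -20], "turn": 0.035},
  {"fingers": 45, "translation": [5, 31, -20], "turn": 0.035},
  {"fingers": 45, "translation": [5, 31, -20], "turn": 0.035},
  {"fingers": 45, "translation": [5, 31, -20], "turn": 0.035},
  {"fingers": 45, "translation": [0, 0, 0], "turn": 0},
  {"fingers": 45, "translation": [0, 0, 0], "turn": 0},
])

```text
t: 6.12
eef_pos: [0.4618, 0.0926, 0.1014]
tool_rot: [0.0, 0.999, 0.048, -0.0]
contact_force: [-0.8, -0.5, 0.7]
gripper_width: 0.527
```

```bash
cat >> h.py <<'E'
from scipy.spatial.transform import Rotation
def state():
    o=get_obs(); q=o["tool_rot"]; R=Rotation.from_quat([q[1],q[2],q[3],q[0]]).as_matrix()
    print("t",round(o["t"],2),"pos",np.round(o["eef_pos"]*1000,1),"jaw",round(np.degrees(np.arctan2(R[1,0],R[0,0])),2),"tilt",np.round(np.degrees(R[:2,2]),2),"F",np.round(o["contact_force"],1),"w",round(float(o["gripper_width"])*85.4,1),"q",np.round(o["q"],2))
    return o
E
python3 -c "
from h import *
state()
a=read_camera('top')[200:310,170:330];b=read_camera('scene')[200:330,230:390]
cv2.imwrite('pics/p1.png',np.vstack([cv2.resize(a,None,fx=2.5,fy=2.5),cv2.resize(b,None,fx=2.5,fy=2.5)]))
"
```

```text
t 6.12 pos [461.8  92.6 101.4] jaw 5.55 tilt [-0.02 -0.02] F [-0.8 -0.5  0.7] w 45.0 q [ 0.17  0.39 -0.59  2.11  0.32  0.73 -0.54]
```

View pics/p1.png

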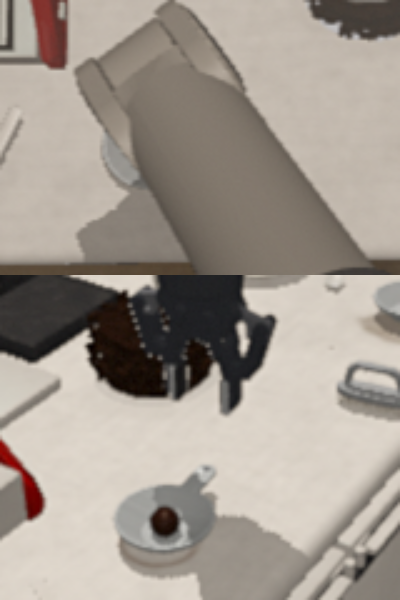

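>>> move_arm([
  {"fingers": 40, "translation": [1, 2, -14], "turn": 0},
  {"fingers": 36, "translation": [1, 2, -20], "turn": 0},
  {"fingers": 36, "translation": [0, 0, -20], "turn": 0},
  {"fingers": 36, "translation": [0, 0, -14], "turn": 0},
  {"fingers": 34, "translation": [0, 0, -10], "turn": 0},
  {"fingers": 34, "translation": [0, 0, -8], "turn": 0},
  {"fingers": 32, "translation": [0, 0, -5], "turn": 0},
  {"fingers": 32, "translation": [0, 0, -3], "turn": 0},
  {"fingers": 32, "translation": [0, 0, 0], "turn": 0},
], newtons=40)

```text
t: 7.35
eef_pos: [0.4642, 0.0966, 0.0073]
tool_rot: [-0.0, 0.999, 0.048, 0.0]
contact_force: [-0.5, 0.2, 0.0]
gripper_width: 0.375
```

```bash
python3 -c "
from h import *
state()
s=read_camera('scene')
D=(.4573,.1646,np.radians(-84.5))
z=overlay('scene',s,[D],(250,240,350,340),6,'pics/p2.png')
p=proj('scene',[get_obs()['eef_pos']]);print(p)
"
```

```text
t 7.35 pos [464.2  96.6   7.3] jaw 5.5 tilt [0.01 0.  ] F [-0.5  0.2  0. ] w 32.0 q [ 0.05  0.55 -0.47  2.16  0.49  0.54 -0.69]
[[309.93705837 285.88051251]]
```

View pics/p2.png

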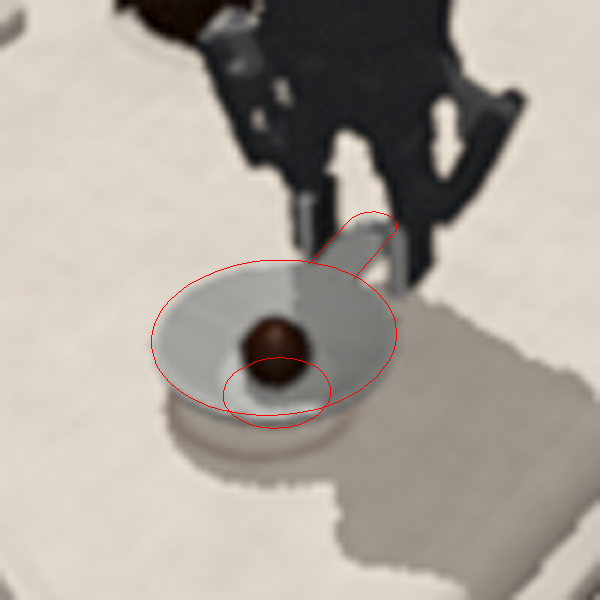

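The fingers straddle the handle and the truffle is centred. I'll close in small steps.

>>> move_arm([
  {"fingers": 29, "translation": [0, 0, 0], "turn": 0},
  {"fingers": 27, "translation": [0, 0, 0], "turn": 0},
  {"fingers": 26, "translation": [0, 0, 0], "turn": 0},
  {"fingers": 25, "translation": [0, 0, 0], "turn": 0},
  {"fingers": 24, "translation": [0, 0, 0], "turn": 0},
  {"fingers": 23, "translation": [0, 0, 0], "turn": 0},
  {"fingers": 22, "translation": [0, 0, 0], "turn": 0},
  {"fingers": 21, "translation": [0, 0, 0], "turn": 0},
  {"fingers": 20, "translation": [0, 0, 0], "turn": 0},
  {"fingers": 19, "translation": [0, 0, 0], "turn": 0},
], newtons=40)

```text
t: 8.65
eef_pos: [0.464, 0.0965, 0.0073]
tool_rot: [0.0, 0.999, 0.048, -0.0]
contact_force: [-0.2, -0.4, 1.3]
gripper_width: 0.227
```

>>> move_arm([
  {"fingers": 15, "translation": [0, 0, 0], "turn": 0},
  {"fingers": 5, "translation": [0, 0, 0], "turn": 0},
  {"fingers": 0, "translation": [0, 0, 0], "turn": 0},
  {"fingers": 0, "translation": [0, 0, 0], "turn": 0},
], newtons=80)

```text
t: 9.15
eef_pos: [0.464, 0.0964, 0.0073]
tool_rot: [0.0, 0.999, 0.048, -0.0]
contact_force: [-0.4, -0.9, 1.6]
gripper_width: 0.207
```

```bash
python3 -c "
from h import *
state()
s=read_camera('scene')
D=(.4573,.1646,np.radians(-84.5))
z=overlay('scene',s,[D],(250,240,350,340),6,'pics/p3.png')
"
```

```text
t 9.15 pos [464.   96.4   7.3] jaw 5.5 tilt [-0.01 -0.01] F [-0.4 -0.9  1.6] w 17.6 q [ 0.05  0.55 -0.47  2.16  0.49  0.54 -0.69]
```

View pics/p3.png

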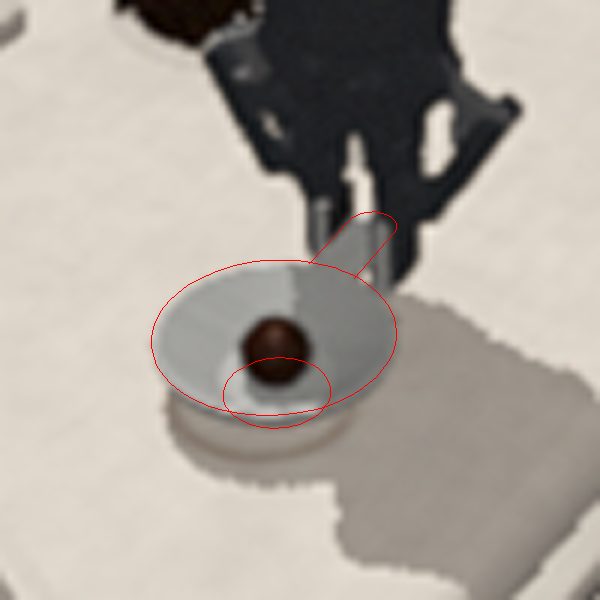

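>>> move_arm([
  {"fingers": 0, "translation": [0, 0, 1], "turn": 0},
  {"fingers": 0, "translation": [0, 0, 2], "turn": 0},
  {"fingers": 0, "translation": [0, 0, 3], "turn": 0},
  {"fingers": 0, "translation": [0, 0, 4], "turn": 0},
  {"fingers": 0, "translation": [0, 0, 5], "turn": 0},
  {"fingers": 0, "translation": [0, 0, 5], "turn": 0},
  {"fingers": 0, "translation": [0, 0, 4], "turn": 0},
  {"fingers": 0, "translation": [0, 0, 3], "turn": 0},
  {"fingers": 0, "translation": [0, 0, 2], "turn": 0},
  {"fingers": 0, "translation": [0, 0, 1], "turn": 0},
])

```text
t: 10.45
eef_pos: [0.4641, 0.0965, 0.0374]
tool_rot: [-0.0, 0.999, 0.048, 0.0]
contact_force: [0.4, 0.3, -1.5]
gripper_width: 0.206
```

```bash
python3 -c "
from h import *
state()
s=read_camera('scene')
D=(.4573,.1646,np.radians(-84.5),.03)
z=overlay('scene',s,[D],(250,230,350,330),6,'pics/p4.png')
"
```

```text
t 10.45 pos [464.1  96.5  37.4] jaw 5.5 tilt [0. 0.] F [ 0.4  0.3 -1.5] w 17.6 q [ 0.09  0.5  -0.52  2.14  0.44  0.6  -0.64]
```

View pics/p4.png

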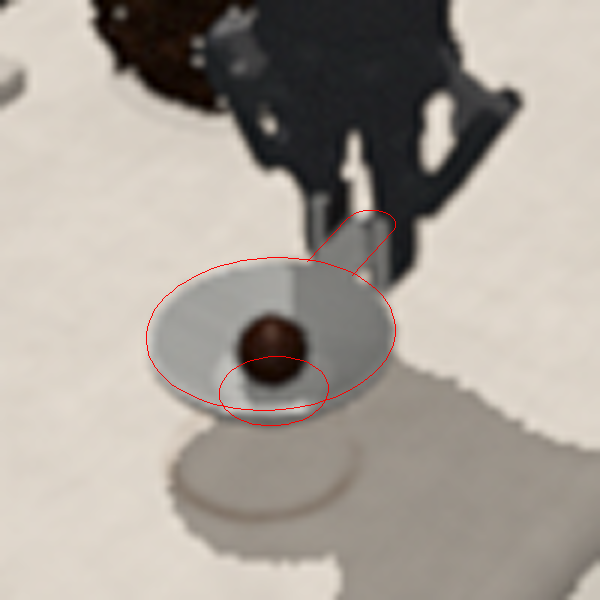

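>>> move_arm([
  {"fingers": 0, "translation": [-0.5, -1, 2], "turn": 0.005},
  {"fingers": 0, "translation": [-1, -3, 4], "turn": 0.01},
  {"fingers": 0, "translation": [-1, -5, 7], "turn": 0.02},
  {"fingers": 0, "translation": [-1, -7, 10], "turn": 0.03},
  {"fingers": 0, "translation": [-1.5, -9, 12], "turn": 0.03},
  {"fingers": 0, "translation": [-1.5, -11, 12], "turn": 0.03},
  {"fingers": 0, "translation": [-1.5, -13, 11], "turn": 0.03},
  {"fingers": 0, "translation": [-1.5, -15, 9], "turn": 0.03},
  {"fingers": 0, "translation": [-1.5, -17, 7], "turn": 0.03},
  {"fingers": 0, "translation": [-1, -18, 4], "turn": 0.03},
])

```text
t: 11.75
eef_pos: [0.4521, -0.0034, 0.1161]
tool_rot: [0.0, 0.985, 0.17, 0.0]
contact_force: [0.3, 0.3, -2.2]
gripper_width: 0.21
```

>>> move_arm([
  {"fingers": 0, "translation": [0, -18, 2], "turn": 0.04},
  {"fingers": 0, "translation": [0, -18, 0], "turn": 0.04},
  {"fingers": 0, "translation": [0, -18, 0], "turn": 0.04},
  {"fingers": 0, "translation": [0, -18, 0], "turn": 0.04},
  {"fingers": 0, "translation": [0, -18, 0], "turn": 0.04},
  {"fingers": 0, "translation": [0, -18, 0], "turn": 0.04},
  {"fingers": 0, "translation": [0, -18, 0], "turn": 0.04},
  {"fingers": 0, "translation": [0, -18, 0], "turn": 0.04},
  {"fingers": 0, "translation": [0, -18, 0], "turn": 0.04},
  {"fingers": 0, "translation": [0, -18, 0], "turn": 0.04},
])

```text
t: 13.0
eef_pos: [0.4518, -0.1834, 0.1177]
tool_rot: [0.0, 0.932, 0.363, 0.0]
contact_force: [-0.3, 0.2, -1.3]
gripper_width: 0.208
```

>>> move_arm([
  {"fingers": 0, "translation": [2, -18, 0], "turn": 0.045},
  {"fingers": 0, "translation": [4, -18, 0], "turn": 0.05},
  {"fingers": 0, "translation": [6, -18, 0], "turn": 0.05},
  {"fingers": 0, "translation": [7, -18, 0], "turn": 0.05},
  {"fingers": 0, "translation": [8, -17, 0], "turn": 0.05},
  {"fingers": 0, "translation": [8, -15, 0], "turn": 0.05},
  {"fingers": 0, "translation": [8, -12, 0], "turn": 0.05},
  {"fingers": 0, "translation": [8, -10, 0], "turn": 0.04},
  {"fingers": 0, "translation": [6, -8, 0], "turn": 0.03},
  {"fingers": 0, "translation": [4, -6, 0], "turn": 0.02},
])

```text
t: 14.25
eef_pos: [0.5131, -0.323, 0.1175]
tool_rot: [0.0, 0.832, 0.555, 0.0]
contact_force: [-0.7, -0.2, -1.8]
gripper_width: 0.21
```

>>> move_arm([
  {"fingers": 0, "translation": [2, -4, 0], "turn": 0.02},
  {"fingers": 0, "translation": [1, -3, 0], "turn": 0.02},
  {"fingers": 0, "translation": [0, -2, 0], "turn": 0.01},
  {"fingers": 0, "translation": [0, 0, 0], "turn": 0},
  {"fingers": 0, "translation": [0, 0, 0], "turn": 0},
])

```text
t: 14.88
eef_pos: [0.516, -0.3313, 0.1173]
tool_rot: [-0.0, 0.818, 0.575, -0.0]
contact_force: [-0.2, -0.1, -1.6]
gripper_width: 0.212
```

```bash
python3 -c "
from h import *
o=state()
s=read_camera('scene');t=read_camera('top')
jaw=0
import math
q=o['tool_rot'];R=Rotation.from_quat([q[1],q[2],q[3],q[0]]).as_matrix();yaw=math.atan2(R[1,0],R[0,0])-math.pi/2
p=o['eef_pos'];D=(p[0]-.0683*math.cos(yaw),p[1]-.0683*math.sin(yaw),yaw,p[2]-.0073);print(D)
E=(.4506,-.3394,np.radians(167.5))
overlay('scene',s,[D,E],(340,130,440,230),6,'pics/p5.png')
overlay('top',t,[D,E],(370,200,490,300),5,'pics/p5t.png')
"
```

```text
t 14.88 pos [ 516.  -331.3  117.3] jaw 70.24 tilt [-0.01  0.01] F [-0.2 -0.1 -1.6] w 18.1 q [ 0.99  0.61 -0.72  1.77  0.48  0.95  1.3 ]
(np.float64(0.45172184724293796), np.float64(-0.3082076609829555), -0.34479300594539186, np.float64(0.11002094998989259))
```

View pics/p5.png

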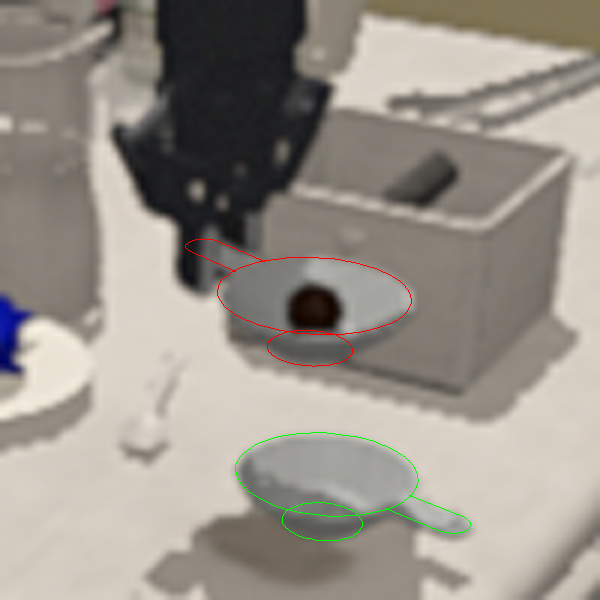

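View pics/p5t.png

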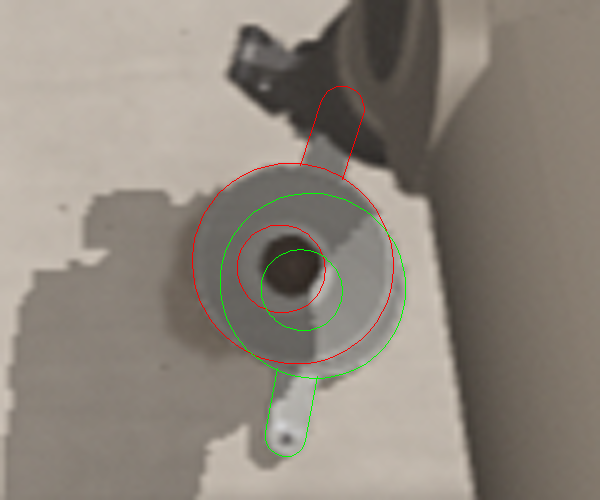

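The truffle is still in the middle and the predicted poses match both views. Next I finish the turn and go lower.

>>> move_arm([
  {"fingers": 0, "translation": [0.3, -2, -1], "turn": 0.012},
  {"fingers": 0, "translation": [0.3, -4, -3], "turn": 0.025},
  {"fingers": 0, "translation": [0.3, -5, -6], "turn": 0.03},
  {"fingers": 0, "translation": [0.3, -5, -8], "turn": 0.03},
  {"fingers": 0, "translation": [0, -4, -9], "turn": 0.02},
  {"fingers": 0, "translation": [0, -3, -9], "turn": 0.01},
  {"fingers": 0, "translation": [0, 0, -9], "turn": 0},
  {"fingers": 0, "translation": [0, 0, -7], "turn": 0},
  {"fingers": 0, "translation": [0, 0, -4], "turn": 0},
  {"fingers": 0, "translation": [0, 0, -2], "turn": 0},
])

```text
t: 16.23
eef_pos: [0.5174, -0.3543, 0.0592]
tool_rot: [-0.0, 0.78, 0.626, 0.0]
contact_force: [-1.0, 0.2, -1.5]
gripper_width: 0.206
```

>>> move_arm([
  {"fingers": 0, "translation": [0, 0, 0], "turn": 0},
  {"fingers": 0, "translation": [0, 0, 0], "turn": 0},
])

```text
t: 16.48
eef_pos: [0.5175, -0.3545, 0.0596]
tool_rot: [0.0, 0.78, 0.626, 0.0]
contact_force: [-0.2, 0.1, -1.1]
gripper_width: 0.204
```

```bash
cat > look.py <<'E'
from h import *
import sys,math
n=sys.argv[1]; o=state()
s=read_camera('scene');t=read_camera('top')
q=o['tool_rot'];R=Rotation.from_quat([q[1],q[2],q[3],q[0]]).as_matrix();yaw=math.atan2(R[1,0],R[0,0])-math.pi/2
p=o['eef_pos'];D=(p[0]-.0683*math.cos(yaw),p[1]-.0683*math.sin(yaw),yaw,p[2]-.0073);print(np.round(D,4))
E=(.4506,-.3394,np.radians(167.5))
a=overlay('scene',s,[D,E],(340,150,440,240),4,'pics/a.png')
b=overlay('top',t,[D,E],(380,210,480,300),4,'pics/a.png')
a2=cv2.resize(s[150:240,340:440],None,fx=4,fy=4,interpolation=cv2.INTER_CUBIC)
cv2.imwrite(f'pics/{n}.png',np.hstack([a,b]))
E
python3 look.py p6
```

```text
t 16.48 pos [ 517.5 -354.5   59.6] jaw 77.52 tilt [ 0.02 -0.02] F [-0.2  0.1 -1.1] w 17.5 q [ 1.    0.7  -0.69  1.77  0.57  0.88  1.4 ]
[ 0.4508 -0.3398 -0.2178  0.0523]
```

View pics/p6.png

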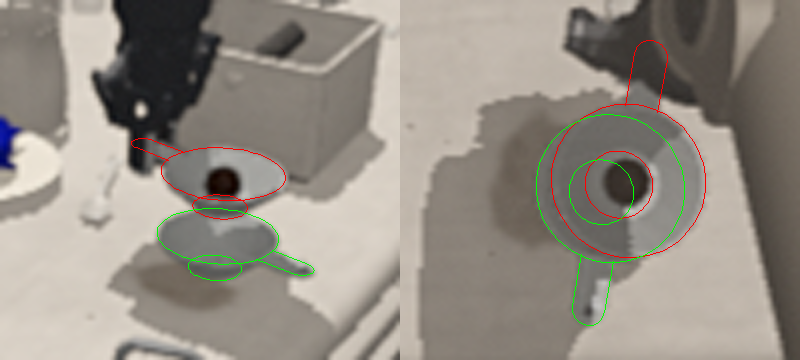

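>>> move_arm([
  {"fingers": 0, "translation": [0, 0, -1.5], "turn": 0},
  {"fingers": 0, "translation": [0, 0, -3], "turn": 0},
  {"fingers": 0, "translation": [0, 0, -5], "turn": 0},
  {"fingers": 0, "translation": [0, 0, -6], "turn": 0},
  {"fingers": 0, "translation": [0, 0, -6], "turn": 0},
  {"fingers": 0, "translation": [0, 0, -5], "turn": 0},
  {"fingers": 0, "translation": [0, 0, -4], "turn": 0},
  {"fingers": 0, "translation": [0, 0, -3], "turn": 0},
  {"fingers": 0, "translation": [0, 0, -1.5], "turn": 0},
  {"fingers": 0, "translation": [0, 0, 0], "turn": 0},
])

```text
t: 17.82
eef_pos: [0.5173, -0.3545, 0.0243]
tool_rot: [-0.0, 0.78, 0.626, 0.0]
contact_force: [-0.3, -0.3, -1.0]
gripper_width: 0.205
```

```bash
python3 look.py p7
```

```text
t 17.82 pos [ 517.3 -354.5   24.3] jaw 77.52 tilt [-0.  0.] F [-0.3 -0.3 -1. ] w 17.5 q [ 0.98  0.75 -0.66  1.78  0.61  0.83  1.37]
[ 0.4506 -0.3397 -0.2178  0.017 ]
```

View pics/p7.png

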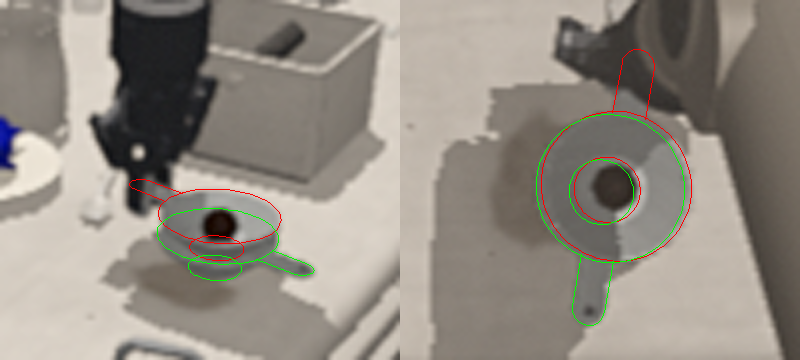

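>>> move_arm([
  {"fingers": 0, "translation": [0, 0, -1], "turn": 0},
  {"fingers": 0, "translation": [0, 0, -1], "turn": 0},
  {"fingers": 0, "translation": [0, 0, -1], "turn": 0},
  {"fingers": 0, "translation": [0, 0, -1], "turn": 0},
  {"fingers": 0, "translation": [0, 0, -1], "turn": 0},
  {"fingers": 0, "translation": [0, 0, 0], "turn": 0},
])

```text
t: 18.68
eef_pos: [0.5172, -0.3544, 0.0192]
tool_rot: [-0.0, 0.78, 0.626, -0.0]
contact_force: [0.3, 0.4, -1.0]
gripper_width: 0.207
```

>>> move_arm([
  {"fingers": 0, "translation": [0, 0, -1], "turn": 0},
  {"fingers": 0, "translation": [0, 0, -1], "turn": 0},
  {"fingers": 0, "translation": [0, 0, 0], "turn": 0},
])

```text
t: 19.05
eef_pos: [0.5173, -0.3545, 0.0173]
tool_rot: [-0.0, 0.78, 0.626, 0.0]
contact_force: [-0.5, -0.5, -0.2]
gripper_width: 0.208
```

>>> move_arm([
  {"fingers": 0, "translation": [0, 0, -0.5], "turn": 0},
  {"fingers": 0, "translation": [0, 0, -0.5], "turn": 0},
  {"fingers": 0, "translation": [0, 0, 0], "turn": 0},
])

```text
t: 19.42
eef_pos: [0.5173, -0.3545, 0.0163]
tool_rot: [0.0, 0.78, 0.626, 0.0]
contact_force: [0.0, -0.1, 0.0]
gripper_width: 0.209
```

>>> move_arm([
  {"fingers": 0, "translation": [0, 0, -0.5], "turn": 0},
  {"fingers": 0, "translation": [0, 0, -0.5], "turn": 0},
  {"fingers": 0, "translation": [0, 0, 0], "turn": 0},
])

```text
t: 19.8
eef_pos: [0.5175, -0.3545, 0.0154]
tool_rot: [0.0, 0.78, 0.626, 0.0]
contact_force: [1.3, 0.0, -0.0]
gripper_width: 0.208
```

```bash
python3 look.py p8
```

```text
t 19.8 pos [ 517.5 -354.5   15.4] jaw 77.52 tilt [ 0.02 -0.  ] F [ 1.3  0.  -0. ] w 17.8 q [ 0.97  0.76 -0.66  1.78  0.62  0.81  1.36]
[ 0.4508 -0.3397 -0.2177  0.0081]
```

View pics/p8.png

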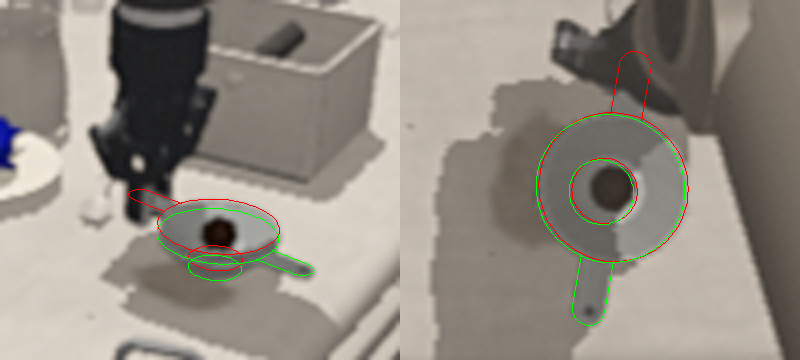

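>>> move_arm([
  {"fingers": 0, "translation": [0, 0, -0.5], "turn": 0},
  {"fingers": 0, "translation": [0, 0, 0], "turn": 0},
])

```text
t: 20.15
eef_pos: [0.5176, -0.3545, 0.015]
tool_rot: [0.0, 0.78, 0.626, 0.0]
contact_force: [0.6, 0.2, 1.1]
gripper_width: 0.208
```

>>> move_arm([
  {"fingers": 0, "translation": [0, 0, -0.5], "turn": 0},
  {"fingers": 0, "translation": [0, 0, 0], "turn": 0},
])

```text
t: 20.4
eef_pos: [0.5177, -0.3545, 0.0145]
tool_rot: [0.0, 0.78, 0.626, 0.0]
contact_force: [2.8, -0.0, 1.7]
gripper_width: 0.207
```

The dish is seated with light contact. I'll ease the grip and open slowly.

>>> move_arm([
  {"fingers": 0, "translation": [0, 0, 0], "turn": 0},
  {"fingers": 14, "translation": [0, 0, 0], "turn": 0},
  {"fingers": 16, "translation": [0, 0, 0], "turn": 0},
  {"fingers": 17, "translation": [0, 0, 0], "turn": 0},
  {"fingers": 18, "translation": [0, 0, 0], "turn": 0},
  {"fingers": 19, "translation": [0, 0, 0], "turn": 0},
  {"fingers": 20, "translation": [0, 0, 0], "turn": 0},
  {"fingers": 21, "translation": [0, 0, 0], "turn": 0},
  {"fingers": 23, "translation": [0, 0, 0], "turn": 0},
  {"fingers": 26, "translation": [0, 0, 0], "turn": 0},
], newtons=20)

```text
t: 21.65
eef_pos: [0.5169, -0.3544, 0.0141]
tool_rot: [-0.0, 0.78, 0.626, -0.0]
contact_force: [0.7, -0.6, 0.7]
gripper_width: 0.303
```

>>> move_arm([
  {"fingers": 34, "translation": [0, 0, 0], "turn": 0},
  {"fingers": 40, "translation": [0, 0, 0], "turn": 0},
  {"fingers": 40, "translation": [0, 0, 0], "turn": 0},
])

```text
t: 22.02
eef_pos: [0.5173, -0.3545, 0.0143]
tool_rot: [-0.0, 0.78, 0.626, -0.0]
contact_force: [-0.6, 0.1, -0.7]
gripper_width: 0.471
```

```bash
python3 look.py p9
```

```text
t 22.02 pos [ 517.3 -354.5   14.3] jaw 77.52 tilt [-0. -0.] F [-0.6  0.1 -0.7] w 40.2 q [ 0.97  0.76 -0.65  1.78  0.62  0.81  1.36]
[ 0.4506 -0.3397 -0.2179  0.007 ]
```

View pics/p9.png

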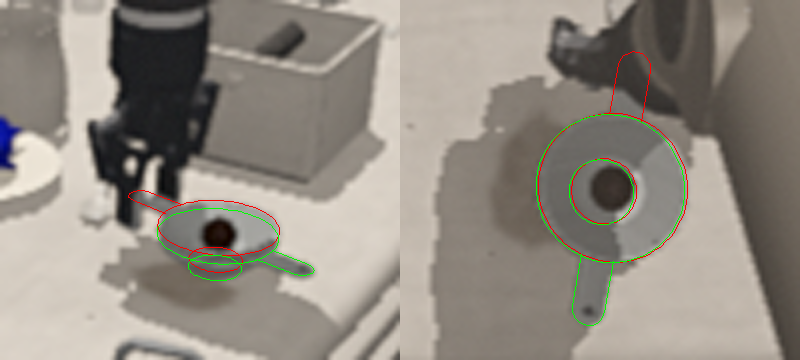

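>>> move_arm([
  {"fingers": 40, "translation": [0, 0, 4], "turn": 0},
  {"fingers": 40, "translation": [0, 0, 8], "turn": 0},
  {"fingers": 40, "translation": [0, 0, 14], "turn": 0},
  {"fingers": 40, "translation": [0, 0, 20], "turn": 0},
  {"fingers": 40, "translation": [0, 0, 25], "turn": 0},
  {"fingers": 40, "translation": [-20, 4, 15], "turn": 0},
  {"fingers": 40, "translation": [-30, 7, 0], "turn": 0},
  {"fingers": 40, "translation": [-33, 8, 0], "turn": 0},
  {"fingers": 40, "translation": [-30, 7, 0], "turn": 0},
  {"fingers": 40, "translation": [-20, 4, 0], "turn": 0},
])

```text
t: 23.38
eef_pos: [0.3831, -0.3244, 0.1015]
tool_rot: [0.0, 0.78, 0.626, -0.001]
contact_force: [0.3, -0.0, -0.0]
gripper_width: 0.469
```

>>> move_arm([
  {"fingers": 40, "translation": [0, 0, 0], "turn": 0},
  {"fingers": 40, "translation": [0, 0, 0], "turn": 0},
])

```text
t: 23.62
eef_pos: [0.3856, -0.3249, 0.1013]
tool_rot: [0.001, 0.78, 0.626, 0.0]
contact_force: [0.8, 0.2, -0.3]
gripper_width: 0.467
```

```bash
python3 - <<'E'
from h import *
state()
s=read_camera('scene');t=read_camera('top')
E=(.4506,-.3394,np.radians(167.5)); U=(.4506,-.3394,np.radians(-12.5),.008)
a=overlay('scene',s,[U,E],(350,160,450,250),4,'pics/a.png')
a2=cv2.resize(s[160:250,350:450],None,fx=4,fy=4,interpolation=cv2.INTER_CUBIC)
b=overlay('top',t,[U,E],(380,210,480,300),4,'pics/a.png')
b2=cv2.resize(t[210:300,380:480],None,fx=4,fy=4,interpolation=cv2.INTER_CUBIC)
cv2.imwrite('pics/p10.png',cv2.resize(np.vstack([np.hstack([a,a2]),np.hstack([b,b2])]),None,fx=.83,fy=.83))
E
```

```text
t 23.62 pos [ 385.6 -324.9  101.3] jaw 77.53 tilt [ 0.1  -0.07] F [ 0.8  0.2 -0.3] w 39.9 q [ 1.21  0.49 -0.78  2.03  0.48  0.8   1.5 ]
```

View pics/p10.png

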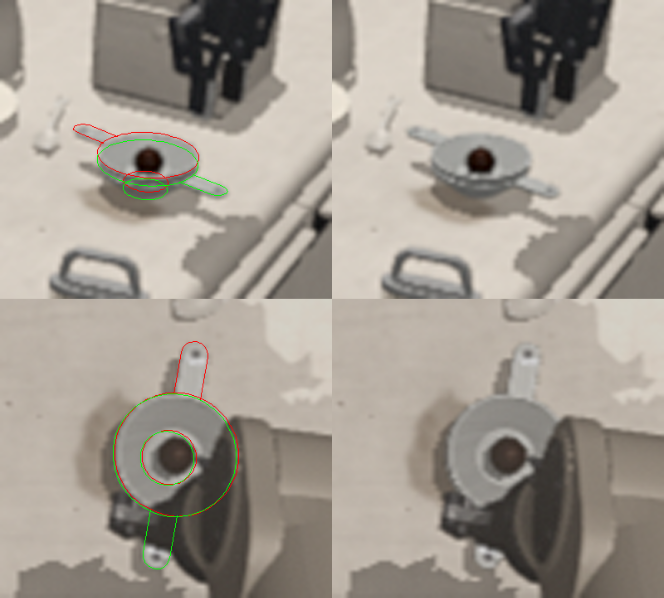

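The dishes are nested, with the handles opposite and the truffle in the middle. Next I descend to the lower handle.

>>> move_arm([
  {"fingers": 38, "translation": [-0.5, 0, -10], "turn": 0},
  {"fingers": 36, "translation": [0, 0, -18], "turn": 0},
  {"fingers": 36, "translation": [0, 0, -20], "turn": 0},
  {"fingers": 36, "translation": [0, 0, -17], "turn": 0},
  {"fingers": 34, "translation": [0, 0, -12], "turn": 0},
  {"fingers": 34, "translation": [0, 0, -9], "turn": 0},
  {"fingers": 32, "translation": [0, 0, -5], "turn": 0},
  {"fingers": 32, "translation": [0, 0, -3.3], "turn": 0},
  {"fingers": 32, "translation": [0, 0, 0], "turn": 0},
  {"fingers": 32, "translation": [0, 0, 0], "turn": 0},
], newtons=40)

```text
t: 24.98
eef_pos: [0.384, -0.3247, 0.0063]
tool_rot: [0.0, 0.78, 0.626, 0.0]
contact_force: [-0.4, -0.2, 0.5]
gripper_width: 0.375
```

```bash
python3 - <<'E'
from h import *
state()
s=read_camera('scene')
E=(.4506,-.3394,np.radians(167.5)); U=(.4506,-.3394,np.radians(-12.5),.008)
a=overlay('scene',s,[U,E],(370,180,440,240),8,'pics/p11.png')
E
```

```text
t 24.98 pos [ 384.  -324.7    6.3] jaw 77.51 tilt [ 0.03 -0.02] F [-0.4 -0.2  0.5] w 32.1 q [ 1.1   0.63 -0.65  2.08  0.65  0.64  1.35]
```

View pics/p11.png

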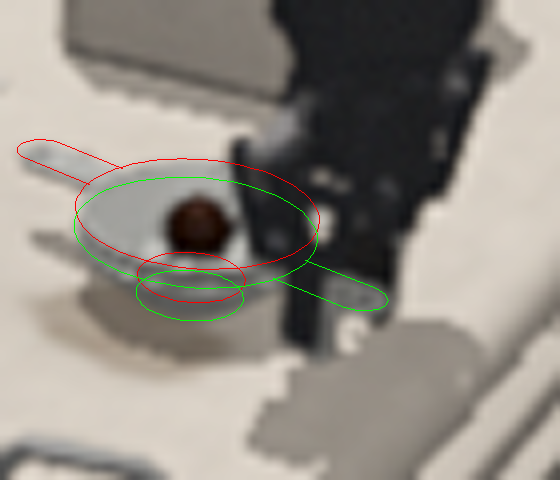

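```bash
python3 - <<'E'
from h import *
K,R,t,_=cam("scene"); print(-R.T@t)
p=np.array([.384,-.3247,.0063]); j=np.array([np.cos(np.radians(77.5)),np.sin(np.radians(77.5)),0])
for sgn in(-1,1):
  for z in(0,.02,.05): print(sgn,z,(proj("scene",[p+j*sgn*.018+[0,0,z]])[0]-[370,180])*8)
t=read_camera("top"); cv2.imwrite("pics/p11t.png",cv2.resize(t[210:320,370:490],None,fx=5,fy=5,interpolation=cv2.INTER_CUBIC))
E
```

```text
[-0.01684963  0.77264599  0.64739523]
-1 0 [361.73656107 321.14316676]
-1 0.02 [367.20483337 274.39539064]
-1 0.05 [375.5709458  202.87423551]
1 0 [304.62730925 354.60550195]
1 0.02 [309.72781265 307.35510094]
1 0.05 [317.53381068 235.04134909]
```

View pics/p11t.png

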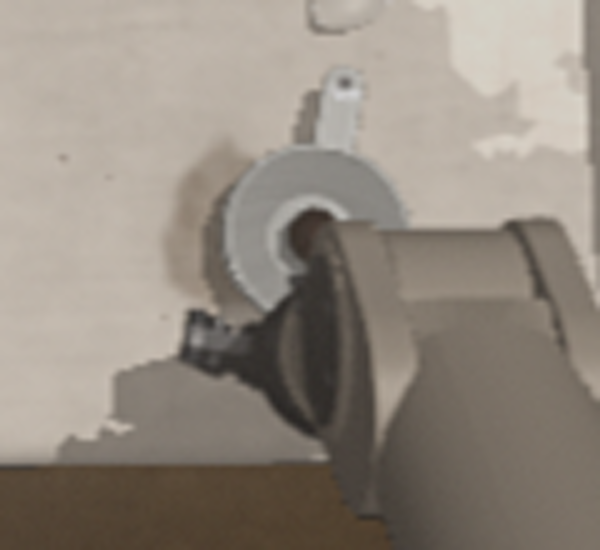

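The fingers straddle only the lower handle. I'll close gradually.

>>> move_arm([
  {"fingers": 29, "translation": [0, 0, 0], "turn": 0},
  {"fingers": 27, "translation": [0, 0, 0], "turn": 0},
  {"fingers": 26, "translation": [0, 0, 0], "turn": 0},
  {"fingers": 25, "translation": [0, 0, 0], "turn": 0},
  {"fingers": 24, "translation": [0, 0, 0], "turn": 0},
  {"fingers": 23, "translation": [0, 0, 0], "turn": 0},
  {"fingers": 22, "translation": [0, 0, 0], "turn": 0},
  {"fingers": 21, "translation": [0, 0, 0], "turn": 0},
  {"fingers": 20, "translation": [0, 0, 0], "turn": 0},
  {"fingers": 19, "translation": [0, 0, 0], "turn": 0},
], newtons=40)

```text
t: 26.32
eef_pos: [0.3838, -0.3243, 0.006]
tool_rot: [-0.0, 0.78, 0.626, 0.0]
contact_force: [-0.6, 0.2, 1.5]
gripper_width: 0.224
```

>>> move_arm([
  {"fingers": 15, "translation": [0, 0, 0], "turn": 0},
  {"fingers": 5, "translation": [0, 0, 0], "turn": 0},
  {"fingers": 0, "translation": [0, 0, 0], "turn": 0},
  {"fingers": 0, "translation": [0, 0, 0], "turn": 0},
], newtons=110)

```text
t: 26.82
eef_pos: [0.3837, -0.3243, 0.006]
tool_rot: [-0.0, 0.78, 0.626, -0.0]
contact_force: [-1.3, 2.9, 3.0]
gripper_width: 0.197
```

>>> move_arm([
  {"fingers": 0, "translation": [0, 0, 1], "turn": 0},
  {"fingers": 0, "translation": [0, 0, 2], "turn": 0},
  {"fingers": 0, "translation": [0, 0, 3], "turn": 0},
  {"fingers": 0, "translation": [0, 0, 4], "turn": 0},
  {"fingers": 0, "translation": [0, 0, 4], "turn": 0},
  {"fingers": 0, "translation": [0, 0, 3], "turn": 0},
  {"fingers": 0, "translation": [0, 0, 2], "turn": 0},
  {"fingers": 0, "translation": [0, 0, 1], "turn": 0},
  {"fingers": 0, "translation": [0, 0, 0], "turn": 0},
])

```text
t: 27.95
eef_pos: [0.3838, -0.3245, 0.026]
tool_rot: [0.0, 0.78, 0.626, 0.0]
contact_force: [0.2, 0.6, -2.4]
gripper_width: 0.202
```

```bash
cat > look2.py <<'E'
from h import *
import sys,math
n=sys.argv[1]; o=state()
s=read_camera('scene');t=read_camera('top')
q=o['tool_rot'];R=Rotation.from_quat([q[1],q[2],q[3],q[0]]).as_matrix();yaw=math.atan2(R[1,0],R[0,0])+math.pi/2
p=o['eef_pos'];E=(p[0]-.068*math.cos(yaw),p[1]-.068*math.sin(yaw),yaw,p[2]-.0066);print(np.round(E,4))
U=(E[0],E[1],yaw-math.pi,E[3]+.008)
cs=proj('scene',[E[:2]+(E[3]+.02,)])[0].astype(int); ct=proj('top',[E[:2]+(E[3]+.02,)])[0].astype(int)
bx=lambda c:(max(c[0]-50,0),max(c[1]-50,0),c[0]+50,c[1]+50)
a=overlay('scene',s,[U,E],bx(cs),4,'pics/a.png'); b=overlay('top',t,[U,E],bx(ct),4,'pics/a.png')
cv2.imwrite(f'pics/{n}.png',np.hstack([a,b]))
E
python3 look2.py p12
```

```text
t 27.95 pos [ 383.8 -324.5   26. ] jaw 77.52 tilt [ 0. -0.] F [ 0.2  0.6 -2.4] w 17.2 q [ 1.12  0.6  -0.68  2.08  0.61  0.67  1.39]
[ 0.4502 -0.3392  2.9238  0.0194]
```

View pics/p12.png

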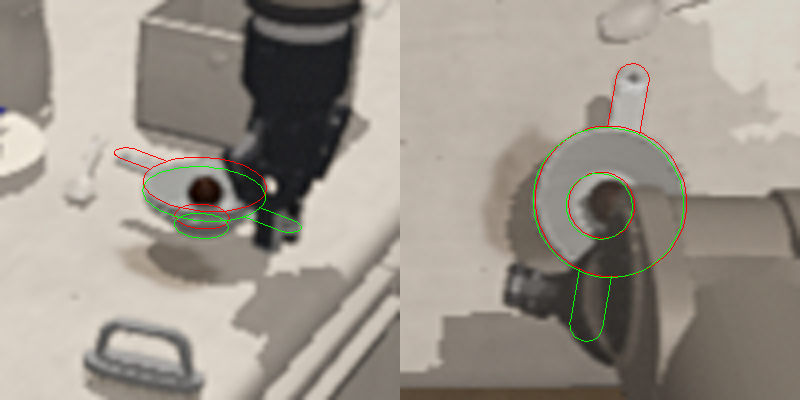

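>>> move_arm([
  {"fingers": 0, "translation": [0, 0, 2], "turn": 0},
  {"fingers": 0, "translation": [0, 0, 5], "turn": 0},
  {"fingers": 0, "translation": [0, 0, 8], "turn": 0},
  {"fingers": 0, "translation": [0, 0, 11], "turn": 0},
  {"fingers": 0, "translation": [0, 0, 13], "turn": 0},
  {"fingers": 0, "translation": [0, 0, 14], "turn": 0},
  {"fingers": 0, "translation": [0, 0, 14], "turn": 0},
  {"fingers": 0, "translation": [0, 0, 14], "turn": 0},
  {"fingers": 0, "translation": [0, 0, 13], "turn": 0},
  {"fingers": 0, "translation": [0, 0, 11], "turn": 0},
])

```text
t: 29.3
eef_pos: [0.3838, -0.3245, 0.1319]
tool_rot: [0.0, 0.78, 0.626, -0.0]
contact_force: [-0.2, 0.3, -2.2]
gripper_width: 0.202
```

>>> move_arm([
  {"fingers": 0, "translation": [0, 0, 9], "turn": 0},
  {"fingers": 0, "translation": [0, 0, 7], "turn": 0},
  {"fingers": 0, "translation": [0, 0, 5], "turn": 0},
  {"fingers": 0, "translation": [0, 0, 3], "turn": 0},
  {"fingers": 0, "translation": [0, 0, 1], "turn": 0},
  {"fingers": 0, "translation": [0, 0, 0], "turn": 0},
  {"fingers": 0, "translation": [0, 0, 0], "turn": 0},
])

```text
t: 30.18
eef_pos: [0.3836, -0.3244, 0.1558]
tool_rot: [-0.0, 0.78, 0.626, -0.0]
contact_force: [1.1, -0.2, -3.1]
gripper_width: 0.201
```

```bash
python3 look2.py p13
```

```text
t 30.18 pos [ 383.6 -324.4  155.8] jaw 77.52 tilt [-0.02  0.02] F [ 1.1 -0.2 -3.1] w 17.2 q [ 1.27  0.41 -0.84  1.99  0.39  0.9   1.58]
[ 0.45   -0.3391  2.9238  0.1492]
```

View pics/p13.png

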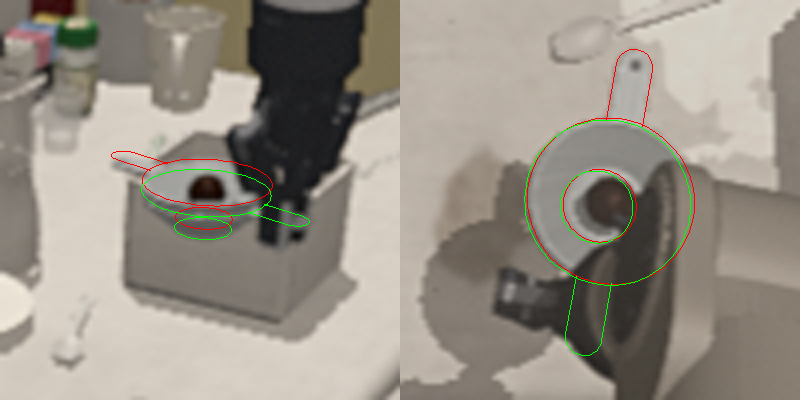

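The pair is level, about 15 cm up. Now I make the clockwise turn and ease it left of the mark.

>>> move_arm([
  {"fingers": 0, "translation": [0.5, 0.8, 0], "turn": -0.01},
  {"fingers": 0, "translation": [1, 1.5, 0], "turn": -0.02},
  {"fingers": 0, "translation": [1.4, 2.3, 0], "turn": -0.03},
  {"fingers": 0, "translation": [1.8, 3, 0], "turn": -0.04},
  {"fingers": 0, "translation": [2.3, 3.8, 0], "turn": -0.05},
  {"fingers": 0, "translation": [2.5, 4.1, 0], "turn": -0.055},
  {"fingers": 0, "translation": [2.5, 4.1, 0], "turn": -0.055},
  {"fingers": 0, "translation": [2.5, 4.1, 0], "turn": -0.055},
  {"fingers": 0, "translation": [2.5, 4.1, 0], "turn": -0.055},
  {"fingers": 0, "translation": [2.5, 4.1, 0], "turn": -0.055},
])

```text
t: 31.52
eef_pos: [0.4035, -0.2922, 0.1561]
tool_rot: [-0.0, 0.895, 0.446, 0.0]
contact_force: [0.4, -0.8, -2.4]
gripper_width: 0.2
```

>>> move_arm([
  {"fingers": 0, "translation": [2.5, 4.1, 0], "turn": -0.055},
  {"fingers": 0, "translation": [2.5, 4.1, 0], "turn": -0.055},
  {"fingers": 0, "translation": [2.5, 4.1, 0], "turn": -0.055},
  {"fingers": 0, "translation": [2.5, 4.1, 0], "turn": -0.055},
  {"fingers": 0, "translation": [2.5, 4.1, 0], "turn": -0.055},
  {"fingers": 0, "translation": [2.5, 4.1, 0], "turn": -0.055},
  {"fingers": 0, "translation": [2.5, 4.1, 0], "turn": -0.055},
  {"fingers": 0, "translation": [2.5, 4.1, 0], "turn": -0.055},
  {"fingers": 0, "translation": [2.5, 4.1, 0], "turn": -0.055},
  {"fingers": 0, "translation": [2.5, 4.1, 0], "turn": -0.055},
])

```text
t: 32.78
eef_pos: [0.4286, -0.2511, 0.1561]
tool_rot: [-0.0, 0.982, 0.187, 0.0]
contact_force: [-0.0, -0.5, -2.6]
gripper_width: 0.201
```

>>> move_arm([
  {"fingers": 0, "translation": [2.5, 4.1, 0], "turn": -0.055},
  {"fingers": 0, "translation": [2.5, 4.1, 0], "turn": -0.055},
  {"fingers": 0, "translation": [2.5, 4.1, 0], "turn": -0.055},
  {"fingers": 0, "translation": [2.3, 3.8, 0], "turn": -0.05},
  {"fingers": 0, "translation": [2, 3.4, 0], "turn": -0.045},
  {"fingers": 0, "translation": [1.8, 3, 0], "turn": -0.04},
  {"fingers": 0, "translation": [1.4, 2.3, 0], "turn": -0.03},
  {"fingers": 0, "translation": [1.2, 1.9, 0], "turn": -0.025},
  {"fingers": 0, "translation": [0.7, 1.2, 0], "turn": -0.015},
  {"fingers": 0, "translation": [0.3, 0.6, 0], "turn": -0.008},
])

```text
t: 34.02
eef_pos: [0.4455, -0.223, 0.156]
tool_rot: [-0.0, 1.0, -0.0, -0.0]
contact_force: [0.2, 0.2, -4.0]
gripper_width: 0.197
```

>>> move_arm([
  {"fingers": 0, "translation": [0, 0, 0], "turn": 0},
  {"fingers": 0, "translation": [0, 0, 0], "turn": 0},
  {"fingers": 0, "translation": [0, 0, 0], "turn": 0},
  {"fingers": 0, "translation": [0, 0, 0], "turn": 0},
])

```text
t: 34.52
eef_pos: [0.4454, -0.2231, 0.156]
tool_rot: [-0.0, 1.0, -0.0, 0.0]
contact_force: [-0.2, -0.4, -2.0]
gripper_width: 0.205
```

```bash
python3 look2.py p14; python3 - <<'E'
from h import *
t=read_camera("top")
for d in place_of("top","right_mark")[:1]: print(d["conf"],at_z("top",d["xy"],0))
cv2.imwrite("pics/p14f.png",np.hstack([cv2.resize(read_camera("scene")[100:300,200:460],None,fx=1.5,fy=1.5),cv2.resize(t[150:350,300:560],None,fx=1.5,fy=1.5)]))
E
```

```text
t 34.52 pos [ 445.4 -223.1  156. ] jaw -0.0 tilt [0. 0.] F [-0.2 -0.4 -2. ] w 17.5 q [ 0.83  0.34 -0.59  2.01  0.25  0.86  0.11]
[ 0.4454 -0.2911  1.5707  0.1494]
0.75 [ 0.69181856 -0.2327023   0.        ]
```

View pics/p14.png

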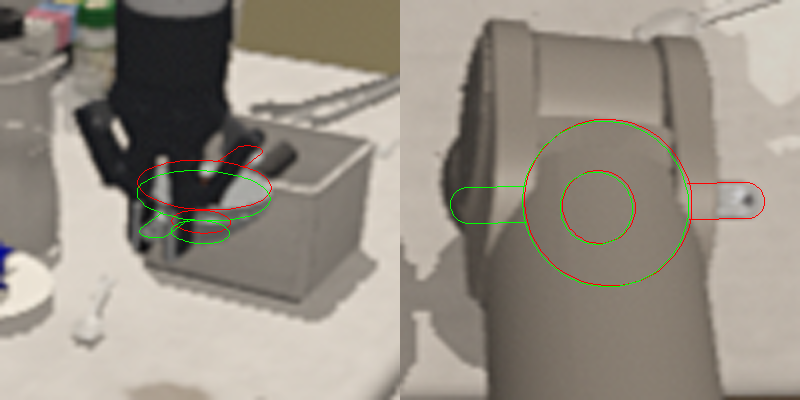

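View pics/p14f.png

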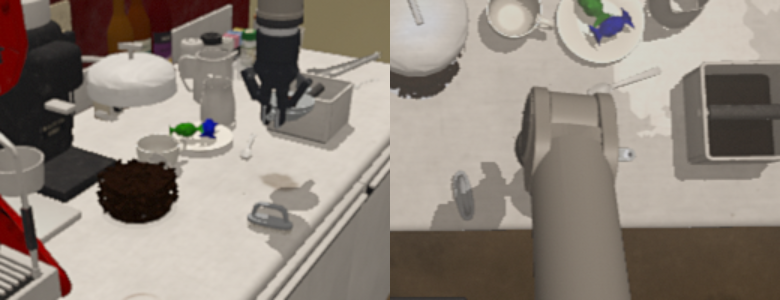

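```bash
python3 - <<'E'
from h import *
state()
s=read_camera("scene")
c=proj('scene',[(.4454,-.2911,.1494+.027)])[0]; print(c)
x,y=c.astype(int)
for n in("truffle_center","truffle_dish_middle","right_mark","truffle_dish_handle"):
    for d in place_of("scene",n)[:2]: print(n,d["conf"],d["xy"],at_z("scene",d["xy"],.1764 if 'truff' in n else 0))
cv2.imwrite("pics/p15.png",cv2.resize(s[y-25:y+25,x-35:x+35],None,fx=10,fy=10,interpolation=cv2.INTER_CUBIC))
E
```

```text
t 34.77 pos [ 445.5 -223.1  156. ] jaw -0.0 tilt [ 0. -0.] F [ 0.1  0.4 -1.9] w 17.1 q [ 0.83  0.34 -0.59  2.01  0.25  0.86  0.11]
[392.31335456 168.58298963]
truffle_dish_middle 0.54 [396.3, 166.5] [ 0.44243717 -0.31100237  0.1764    ]
right_mark 0.57 [408.7, 204.5] [ 4.42857173e-01 -4.40052705e-01  1.11022302e-16]
truffle_dish_handle 0.63 [400.2, 159.4] [ 0.45595445 -0.36728325  0.1764    ]
```

View pics/p15.png

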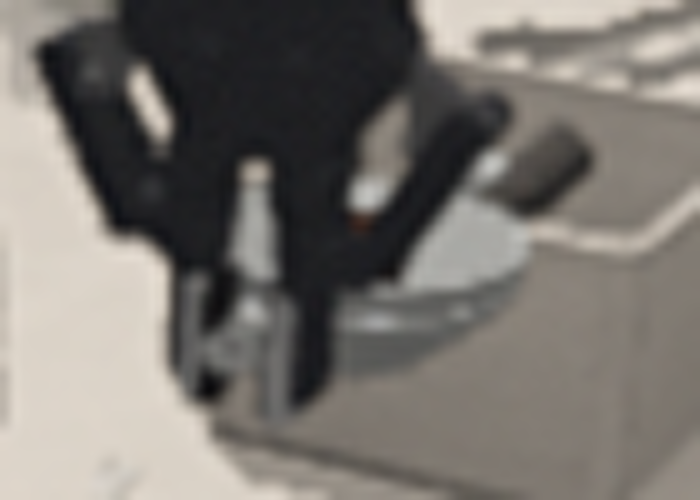

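```bash
python3 -c "
from h import *
state(); print(hand_in())"
```

```text
t 35.02 pos [ 445.5 -223.1  156. ] jaw 0.0 tilt [0. 0.] F [ 1.5  0.5 -2.3] w 17.1 q [ 0.83  0.34 -0.59  2.01  0.25  0.86  0.11]
the job is handed in; nothing more can be done
None
```

The truffle dish is nested in the chilled dish with the handles opposite. The arm is holding the pair up by the lower handle, and I handed the job in at 35 s of the 72 s allowed.

**Last checks**
- **Height:** the underside of the pair is about 15 cm above the worktop.
- **Level:** the tool stands vertical. Earlier views suggested the dishes droop by up to about 1° from the grip.
- **Turn:** the upper dish's free handle points straight to the right (jaw angle 0.0°). The turn itself was 77.5° rather than a full 90°, because the lower handle did not start exactly along the robot's axis.
- **Right mark:** the handle tip is at about y = -0.38 m, and the mark is at about y = -0.42 to -0.44 m, so the pair is held to its left.
- **Grip:** the lower handle is gripped firmly. The force readings match the pair's weight.

**Less certain**
- **Truffle:** the arm and gripper hide most of the truffle in the final pose. Only a brown speck shows in the scene view, about where it should be. The recogniser did not find the truffle at the end. It was clearly in the middle in the last open view, just before the turn.
- **Mark reading:** one late top-view reading of the right mark was a false detection near the cup. I ignored it because both earlier views and the last scene view agreed with each other.

I saw no contact with the cup, scoop, brush or jar.

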